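# Transfer a row of lab vessels to the other rack in reverse order

### The job

Two white bottle racks stand on the bench, one holding a row of four vessels, the other empty. Move all four vessels into the empty rack in reverse order, so that the one leftmost in the first rack stands rightmost in the other, and so on along the row. Keep each vessel upright all the time and set it down in the middle of its place.

Things in the scene. Friction and masses are not known exactly. Their poses are not given: they have to be found in the camera images.
- rack_full: white fixed rack 86 (x) x 326 (y) x 20 mm high, full at the start, nearer or farther than the other. Four square places in a row along y, centred at y +120, +40, -40, -120 mm, 74 mm wide inside; 6 mm walls, 20 mm high; vessels stand on grey pads 9 mm above the bench. Origin: centre of underside; z up, +y to its left end seen by the robot, +x away from it (turned 0.2 to 0.6 rad about z)
- rack_empty: white fixed rack 86 (x) x 326 (y) x 20 mm high, empty at the start, parallel within 0.08 rad. Four square places in a row along y, centred at y +120, +40, -40, -120 mm, 74 mm wide inside; 6 mm walls, 20 mm high; vessels stand on grey pads 9 mm above the bench. Origin: centre of underside; z up, +y to its left end seen by the robot, +x away from it (turned 0.2 to 0.6 rad about z)
- amber_bottle: small brown glass bottle with a black screw cap and a paper label, loose, standing upright: round body 52 mm across to about 70 mm of height, whole height 105 mm, cap 27 mm across. Origin: centre of its underside, z up along its axis
- lidded_jar: low white jar with a white screw lid that stays on, loose, upright: 58 mm across, 50 mm high. Origin: centre of its underside, z up along its axis
- beaker: empty clear beaker, loose, upright, open at the top: 55 mm across at the rim, about 50 mm lower down, 66 mm high. Origin: centre of its underside, z up along its axis
- vial: slim clear vial with a black screw cap, loose, upright: body 27 mm across, cap 24 mm across, 95 mm high. Origin: centre of its underside, z up along its axis
- pad_amber_bottle: thin round grey pad, 70 mm across, 3 mm thick, fixed on the floor of the first rack, in the place where the brown bottle stands at the start (it stays there and shows where that stood). Origin: centre of its underside, 6 mm above the bench
- pad_lidded_jar: thin round grey pad, 70 mm across, 3 mm thick, fixed on the floor of the first rack, in the place where the white jar stands at the start (it stays there and shows where that stood). Origin: centre of its underside, 6 mm above the bench
- pad_beaker: thin round grey pad, 70 mm across, 3 mm thick, fixed on the floor of the first rack, in the place where the beaker stands at the start (it stays there and shows where that stood). Origin: centre of its underside, 6 mm above the bench
- pad_vial: thin round grey pad, 70 mm across, 3 mm thick, fixed on the floor of the first rack, in the place where the vial stands at the start (it stays there and shows where that stood). Origin: centre of its underside, 6 mm above the bench

How it is judged:
By the outcome, as a careful person would: the job done as asked, in the order asked, and still so for the second after the job is handed in, with the robot touching nothing.
It also fails if it takes over 112 s, if anything falls off the work surface, if the arm or the gripper's body presses on something with over 40 N, if the wrist force passes 120 N, or if a joint passes its speed limit or range.

### The arm

A 7-joint arm with a two-finger parallel gripper is mounted at the origin on a cart in front of the work surface, level with it; the furniture and walls round the work are solid. World frame = base frame: x ahead of the robot, y to its left, z up, the work surface at z = 0. Lengths are in m, angles in rad, forces in N, time in s.
With the tool pointing down it reaches from about 0.425 to 0.925 m from the base axis. Payload 6.8 kg.
Tool frame: the origin (TCP) lies midway between the tips of the shut fingers; the grasp point (between the pads) lies 19 mm behind it; z points along the fingers, y is the line along which they close (so a half turn about z gives the same grasp; the last joint's range is limited). The gripper opens to 85 mm and grips with 20 to 120 N. Pads are 22 mm wide; open, the fingers measure 114 mm over their backs; the gripper's body (76 mm by 85 mm) begins 54 mm behind the grasp point. The pads swing forward as they close: fully open they stand 13 mm farther back than shut.
Start: joints at [-1.391, 0.477, 0.022, 1.555, -0.011, 1.109, -0.083], TCP at [0.192, 0.647, 0.231] pointing down, gripper open.
Joint ranges: [-2.96, 2.96], [-0.34, 2.1], [-1.41, 1.46], [0.24, 2.44], [-1.37, 4.51], [0.17, 1.92], [-2.96, 2.96]. Speed limits (rad/s): [2.39, 2.39, 3.14, 3.14, 3.14, 3.14, 3.14].

### API

Orientations are given as a rotation vector (axis times angle).
In Python, from bench import status, vision, r gives the robot as it stands. The module is installed in compiled form; this text tells all that it offers.
- The arm moves only by the shell command python3 -m handwheel 'ROWS' [OPENING] [FORCE]. ROWS is JSON, a list of rows, each an object with "dp": the shift along the tool's x, y, z in m, a list of three; "delta_rot": the turn, a rotation vector about the tool's x, y, z in rad, a list of three. In form: [{"dp": [x, y, z], "delta_rot": [rx, ry, rz]}, ...]. A call has 1 to 12 rows; each row is the pose to reach, as a shift and turn from the pose commanded when the call began, along the tool's axes at that moment; what a row does not reach only later rows make up. A row lasts 1/8 s, in which the tool goes at most 62.5 mm and 10.7 degrees, less where a joint would pass 70% of its speed; a pose out of reach is approached as far as the arm can. A call with a gripper value outside its range is refused whole. OPENING is the opening, from 0 (shut) to 1 (fully open), set as the call begins (- or left out, the last holds). The fingers move at their own pace and stop on an object; FORCE is the grip in N (left out, the last holds). Time passes only in rows, so rows that repeat a pose let the fingers close. It gives the time, the measured TCP pose, the force, the opening and the grip force at its end, in the units of the state.
- status.get_obs(): the state, without advancing time (a new reading comes with each control period).
- vision.grab_frame(name): name is "scene" or "top"; returns a dict with "img" (420x560x3 uint8, blue, green, red), "fovy" (degrees; the focal length in pixels is half the picture's height over the tangent of half this angle, whatever the lens; pixels are square), "cx", "cy" (the principal point, pixels), "world_from_camera" (4x4, takes a point from camera to world coordinates). Camera axes: x right, y up, looking along -z (the intrinsics and any distortion apply to the point x, -y, -z); pixel columns grow to the right and rows downward; lengths in m; the calibration is good to about 2 mm. A picture is of the moment at which its call begins. There is no depth.
- r.hand_in(): hands the job in; it is judged then, once.
The state is a dict: "clock": time; "joints": joint angles; "qvel": joint speeds; "tau": joint torques, N m; "tcp_pos": TCP position; "orientation": TCP orientation; "contact_force": force on the tool from outside, world axes, zero at the start; "moment": the same for the moment, N m; "grip_width": finger opening in m; "gripper_force": force on a finger pad.
Only numpy, scipy, OpenCV 4.12 (cv2) and the standard library are available. Lean on these libraries where they do the work, as an engineer would, in place of code of your own. Each camera call takes 0.05 s, during which the arm holds its last target. There are 200 camera calls.

## Working session

There is one attempt and no reset: what is moved stays moved. The work goes in short steps, Python scripts to look and compute and a shell command to move; the robot and the scene stay as the last step left them, time stands still between calls to the robot, and variables do not carry over. Pictures are saved under pics/ and viewed, at most 14 in all, crops included, and the job is handed in when it is done.

```bash
mkdir -p pics; cat > h.py <<'E'
import numpy as np, cv2
from bench import status, vision, r
def grab(n,f):
    d=vision.grab_frame(n); cv2.imwrite(f'pics/{f}.png',d['img'])
    np.savez(f'pics/{f}.npz',T=d['world_from_camera'],k=[d['fovy'],d['cx'],d['cy']]); 
    return d
E
python3 - <<'E'
from h import *
print(status.get_obs())
for n in ('scene','top'):
    d=grab(n,n+'0'); print({k:v for k,v in d.items() if k!='img'})
E
```

```text
{'clock': 0.0, 'joints': array([-1.39107209,  0.47783635,  0.02231402,  1.55643412, -0.01150299,
        1.10928741, -0.08311711]), 'qvel': array([-0.00104229,  0.00108314,  0.00125068,  0.00018803,  0.00087358,
        0.00058639, -0.00107296]), 'tau': array([-3.84055802e-04, -5.96436954e+01,  1.60756007e+00, -2.81199986e+01,
        1.24858349e-02,  9.02235130e-03, -1.86666426e-05]), 'tcp_pos': array([0.1914419 , 0.64667538, 0.23030822]), 'orientation': array([-4.50493169e-01, -3.10898151e+00,  2.87769929e-03]), 'contact_force': array([ 0.65647452,  0.85892734, -0.8420516 ]), 'moment': array([0.05100391, 0.05541954, 0.0225059 ]), 'gripper_force': 0.0, 'grip_width': 0.0852364138733186}
{'fovy': 47.57764702633618, 'cx': 277.7399073360771, 'cy': 211.22754929558494, 'world_from_camera': array([[ 0.8902511 ,  0.25367833, -0.37828598,  0.17923287],
       [-0.45505163,  0.53097038, -0.71484157, -0.34333403],
       [ 0.01951884,  0.80852814,  0.5881337 ,  0.55333793],
       [ 0.        ,  0.        ,  0.        ,  1.        ]])}
{'fovy': 49.770734675936815, 'cx': 279.1034269368458, 'cy': 204.7007015537669, 'world_from_camera': array([[-0.00312236,  0.99378752, -0.11125023,  0.42904501],
       [-0.99898186, -0.00810675, -0.04437924,  0.22500457],
       [-0.04500541,  0.1109984 ,  0.99280102,  0.89313458],
       [ 0.        ,  0.        ,  0.        ,  1.        ]])}
```

View pics/scene0.png

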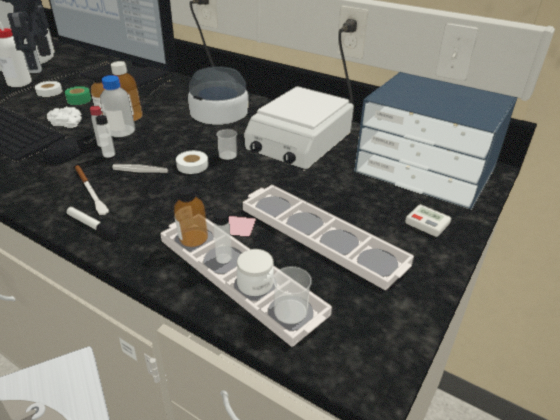

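View pics/top0.png

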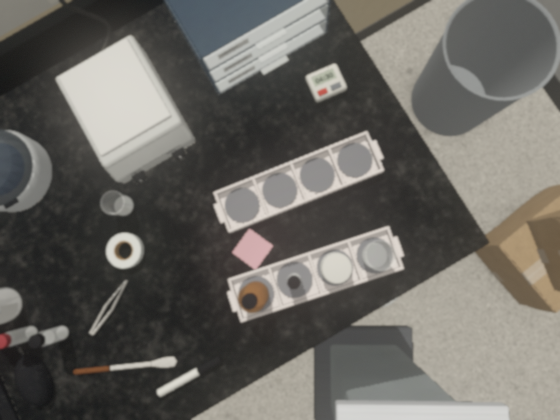

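The scene shows racks parallel; the near one (full) holds, from left, amber (255,297 in top), vial (294,282), jar (335,267), beaker (376,254). The empty pads in top are at about (242,205), (280,190), (317,175), (355,159). Next I enlarge crops.

```bash
python3 - <<'E'
import cv2
a=cv2.imread('pics/top0.png')[120:330,200:415]; cv2.imwrite('pics/tc.png',cv2.resize(a,None,fx=2.8,fy=2.8,interpolation=cv2.INTER_CUBIC))
a=cv2.imread('pics/scene0.png')[180:340,150:416]; cv2.imwrite('pics/sc.png',cv2.resize(a,None,fx=3,fy=3,interpolation=cv2.INTER_CUBIC))
E
```

```text
(no output)
```

View pics/tc.png

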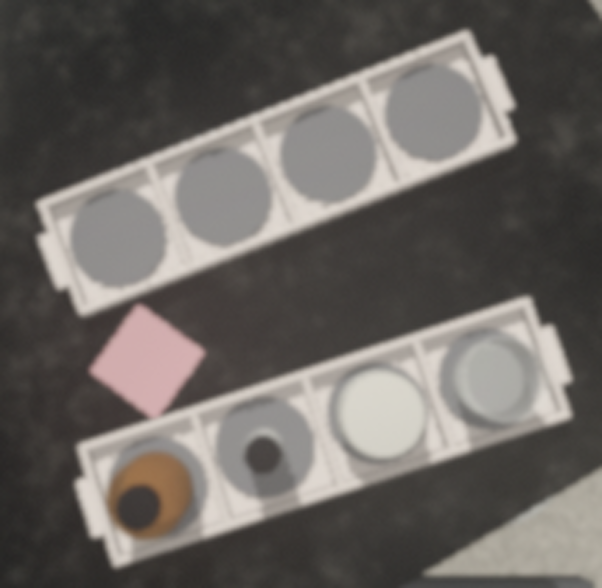

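View pics/sc.png

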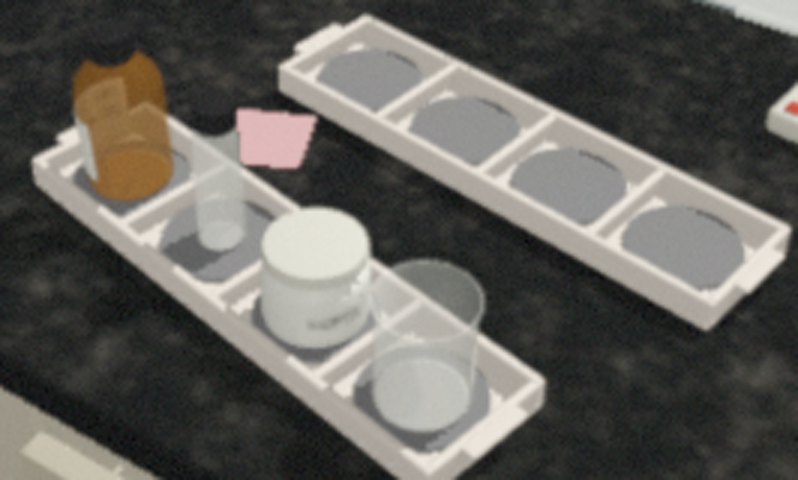

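Crops: pads in the empty rack are at top-crop (118,238),(224,196),(328,153),(434,112) and scene-crop (369,80),(466,130),(569,187),(682,246). The jar lid is at (381,415)/(316,246) and the vial cap at (263,455) in the top crop. I triangulate these.

```bash
cat >> h.py <<'E'
def ray(f,u,v):
    z=np.load(f'pics/{f}.npz'); T=z['T']; fo=210/np.tan(np.radians(z['k'][0])/2)
    d=np.array([(u-z['k'][1])/fo,-(v-z['k'][2])/fo,-1]); return T[:3,3],T[:3,:3]@d
def atz(f,u,v,z):
    c,d=ray(f,u,v); return c+d*(z-c[2])/d[2]
def tri(*obs):
    A=np.zeros((3,3));b=np.zeros(3);P=[]
    for o in obs:
        c,d=ray(*o); d=d/np.linalg.norm(d); M=np.eye(3)-np.outer(d,d); A+=M;b+=M@c;P.append((c,M))
    x=np.linalg.solve(A,b); return x,max(np.linalg.norm(M@(x-c)) for c,M in P)*1e3
tc=lambda x,y:('top0',200+(x+.5)/2.8-.5,120+(y+.5)/2.8-.5)
sc=lambda x,y:('scene0',150+(x+.5)/3-.5,180+(y+.5)/3-.5)
E
python3 - <<'E'
from h import *
np.set_printoptions(precision=4,suppress=True)
for n,a,b in [('p0',(118,238),(369,80)),('p1',(224,196),(466,130)),('p2',(328,153),(569,187)),('p3',(434,112),(682,246)),
 ('eTL',(38,203),(368,17)),('eTR',(470,31),(789,230)),('eBL',(83,315),(280,68)),('eBR',(516,142),(710,310)),('fTR',(531,298),(545,382)),('fBL',(118,566),(35,162)),
 ('jarlid',(381,415),(316,246)),('beakerbase',(495,381),(421,396))]:
    print(n,*tri(tc(*a),sc(*b)))
print('empty rim corners@.02');E=[atz(*tc(*p),.02)for p in[(38,203),(470,31),(516,142),(83,315)]];print(np.array(E),np.mean(E,0))
F=[atz(*tc(*p),.02)for p in[(78,443),(531,298),(571,418),(118,566)]];print(np.array(F),np.mean(F,0))
for C in(E,F):
    e=[C[0]-C[1],C[3]-C[2],C[0]-C[3],C[1]-C[2]];print([ (np.linalg.norm(x),np.degrees(np.arctan2(x[1],x[0]))) for x in e])
print('pads@.009 top');print(np.array([atz(*tc(*p),.009)for p in[(118,238),(224,196),(328,153),(434,112)]]))
print('pads@.009 scene');print(np.array([atz(*sc(*p),.009)for p in[(369,80),(466,130),(569,187),(682,246)]]))
for n,o,z in[('ambercap',tc(137,506),.114),('vialcap',tc(263,455),.104),('jar',tc(381,415),.059),('amberbase',sc(132,173),.009),('vialbase',sc(222,237),.009),('jar',sc(316,246),.059),('beakrim',sc(429,300),.075),('beakbase',sc(421,396),.009),('beakbase',tc(495,381),.009)]: print(n,atz(*o,z))
E
```

```text
p0 [0.5287 0.3384 0.0079] 0.22211981727758953
p1 [0.5584 0.2631 0.0087] 0.41456914663321803
p2 [0.5883 0.1897 0.0064] 0.05440253413078898
p3 [0.6161 0.115  0.0088] 0.2907898820885623
eTL [0.5538 0.3932 0.0181] 0.9850943961036216
eTR [0.671  0.0903 0.0196] 0.6291580421227667
eBL [0.4744 0.3607 0.0198] 0.3283423035328591
eBR [0.5923 0.0601 0.0173] 0.4505315571612469
fTR [0.4839 0.0534 0.0201] 0.1309315746499957
fBL [0.3046 0.3354 0.019 ] 0.669521610813675
jarlid [0.4066 0.1591 0.0554] 0.6626989312731282
beakerbase [0.4275 0.0781 0.0128] 0.3212361707406395
empty rim corners@.02
[[0.5527 0.3933 0.02  ]
 [0.6714 0.09   0.02  ]
 [0.5922 0.0603 0.02  ]
 [0.4741 0.3608 0.02  ]] [0.5726 0.2261 0.02  ]
[[0.3864 0.3635 0.02  ]
 [0.484  0.0533 0.02  ]
 [0.4028 0.029  0.02  ]
 [0.3041 0.3354 0.02  ]] [0.3943 0.1953 0.02  ]
[(np.float64(0.3257051902082481), np.float64(111.38089458322355)), (np.float64(0.3228816073998314), np.float64(111.4541715346339)), (np.float64(0.0850292576923267), np.float64(22.423510390567728)), (np.float64(0.08461187087442466), np.float64(20.516366628874398))]
[(np.float64(0.32517796025872414), np.float64(107.45686598711114)), (np.float64(0.3219616243939149), np.float64(107.84483801105864)), (np.float64(0.08694034946502026), np.float64(18.80613912367048)), (np.float64(0.08474430000296114), np.float64(16.66138932502282))]
pads@.009 top
[[0.5288 0.3382 0.009 ]
 [0.558  0.2633 0.009 ]
 [0.5879 0.1898 0.009 ]
 [0.6163 0.1149 0.009 ]]
pads@.009 scene
[[0.5278 0.3372 0.009 ]
 [0.5585 0.2626 0.009 ]
 [0.5863 0.1872 0.009 ]
 [0.6157 0.115  0.009 ]]
ambercap [0.3532 0.3122 0.114 ]
vialcap [0.3831 0.2357 0.104 ]
jar [0.4061 0.1596 0.059 ]
amberbase [0.3567 0.3124 0.009 ]
vialbase [0.3837 0.2357 0.009 ]
jar [0.4056 0.1552 0.059 ]
beakrim [0.4306 0.081  0.075 ]
beakbase [0.4289 0.0812 0.009 ]
beakbase [0.4278 0.0773 0.009 ]
```

Both views agree: residuals are under 1 mm, pads come out at 6–9 mm and rims at 17–20 mm. The rack sides measure 325×85 mm, at 17.6° (full) and 21.4° (empty). Now I write a helper for the tool-axis shifts and start.

```bash
cat >> h.py <<'E'
from scipy.spatial.transform import Rotation as R
def plan(p,yawdeg):
    "tool-axis dp and turn from the present pose to TCP p, pointing down, closing line at yawdeg"
    s=status.get_obs(); R0=R.from_rotvec(s['orientation']); a=np.radians(yawdeg)
    y=np.array([np.cos(a),np.sin(a),0]);z=np.array([0,0,-1.]);R1=R.from_matrix(np.c_[np.cross(y,z),y,z])
    d=np.array(p)-s['tcp_pos']; w=(R0.inv()*R1).as_rotvec()
    print('t',round(s['clock'],2),'dp',R0.inv().apply(d).round(4),'rot',w.round(3),'rows',np.linalg.norm(d)/.0625,np.degrees(np.linalg.norm(w))/10.7)
E
python3 -c "
from h import *
plan((.3545,.312,.2),17.6)"
```

```text
t 0.1 dp [-0.2513 -0.2747  0.0309] rot [-0.001  0.001  0.976] rows 5.977377214886716 5.225412652053872
```

```bash
python3 -m handwheel '[{"dp":[-0.06,-0.066,0.007],"delta_rot":[0,0,0.17]},{"dp":[-0.1,-0.11,0.012],"delta_rot":[0,0,0.35]},{"dp":[-0.14,-0.154,0.018],"delta_rot":[0,0,0.52]},{"dp":[-0.18,-0.2,0.024],"delta_rot":[0,0,0.7]},{"dp":[-0.22,-0.24,0.028],"delta_rot":[0,0,0.85]},{"dp":[-0.251,-0.275,0.031],"delta_rot":[0,0,0.976]},{"dp":[-0.251,-0.275,0.031],"delta_rot":[0,0,0.976]},{"dp":[-0.251,-0.275,0.031],"delta_rot":[0,0,0.976]},{"dp":[-0.251,-0.275,0.031],"delta_rot":[0,0,0.976]},{"dp":[-0.251,-0.275,0.031],"delta_rot":[0,0,0.976]}]' 1 40
python3 -c "
from h import *
plan((.3545,.312,.05),17.6)
grab('top','top1');grab('scene','scene1')
a=np.hstack([cv2.imread('pics/top1.png')[110:390,150:430],cv2.imread('pics/scene1.png')[110:390,100:380]]);cv2.imwrite('pics/c1.png',cv2.resize(a,None,fx=1.42,fy=1.42))"
```

```text
clock: 1.35
tcp_pos: [0.3536, 0.3134, 0.2002]
orientation: [-1.852, -2.537, 0.0]
contact_force: [0.9, -0.4, 0.6]
grip_width: 0.0852
gripper_force: 0.0
t 1.35 dp [-0.0016  0.0004  0.1502] rot [-0.    -0.     0.002] rows 2.4038053558503987 0.012208757267321766
```

View pics/c1.png

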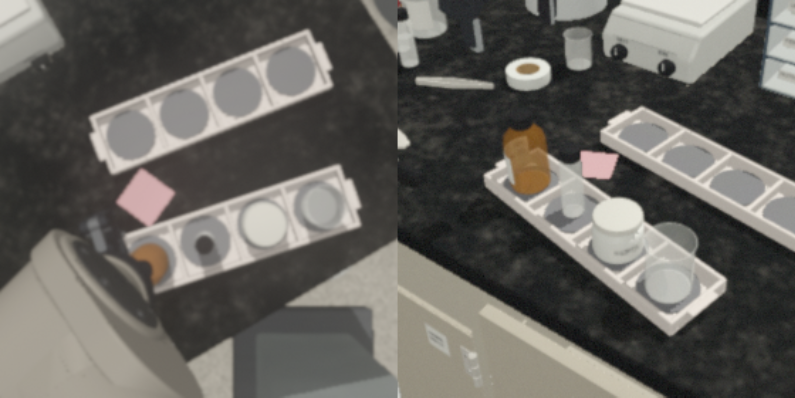

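The top view shows the hand over the amber bottle. The scene picture lacks the arm, so I check where the TCP should project.

```bash
python3 -c "
from h import *
for f in('top1','scene1','scene0'):
    z=np.load(f'pics/{f}.npz');T=z['T'];fo=210/np.tan(np.radians(z['k'][0])/2)
    for p in([.354,.313,.2],[.354,.313,.3],[.38,.32,.22],[.33,.3,.22]):
        c=T[:3,:3].T@(np.array(p)-T[:3,3]);print(f,p,z['k'][1]-fo*c[0]/c[2],z['k'][2]+fo*c[1]/c[2])
a=cv2.absdiff(cv2.imread('pics/scene0.png'),cv2.imread('pics/scene1.png')).max(2);print((a>40).sum(),np.argwhere(a>40).min(0),np.argwhere(a>40).max(0))
grab('scene','scene2');print(cv2.absdiff(cv2.imread('pics/scene2.png'),cv2.imread('pics/scene1.png')).max())
"
```

```text
top1 [0.354, 0.313, 0.2] 241.70767414657826 305.4982920614376
top1 [0.354, 0.313, 0.3] 231.86872339990063 314.0233071668562
top1 [0.38, 0.32, 0.22] 235.36222424931572 289.01065238866477
top1 [0.33, 0.3, 0.22] 248.7341996299344 323.7749548977025
scene1 [0.354, 0.313, 0.2] 181.59311374570535 142.53896087113463
scene1 [0.354, 0.313, 0.3] 174.6882725356038 80.34702620408333
scene1 [0.38, 0.32, 0.22] 194.9827474434031 125.9144341018367
scene1 [0.33, 0.3, 0.22] 167.4665777717615 137.51114618427374
scene0 [0.354, 0.313, 0.2] 181.59311374570535 142.53896087113463
scene0 [0.354, 0.313, 0.3] 174.6882725356038 80.34702620408333
scene0 [0.38, 0.32, 0.22] 194.9827474434031 125.9144341018367
scene0 [0.33, 0.3, 0.22] 167.4665777717615 137.51114618427374
5214 [0 1] [146 219]
72
```

View pics/scene2.png

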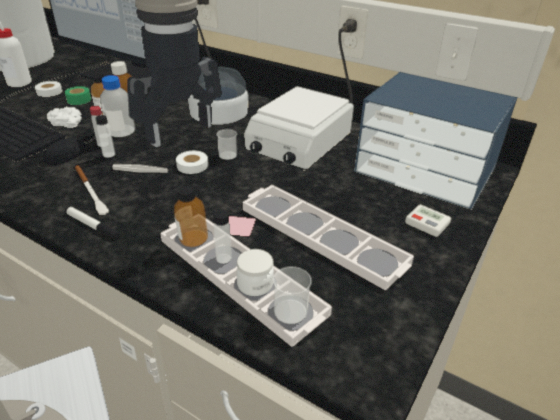

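The fingertips are at (155,143) and (209,124), so their midpoint matches the projected TCP; the crop had cut them off. I descend and grip.

```bash
python3 -m handwheel '[{"dp":[-0.0015,0,0.04],"delta_rot":[0,0,0]},{"dp":[-0.0015,0,0.08],"delta_rot":[0,0,0]},{"dp":[-0.0015,0,0.115],"delta_rot":[0,0,0]},{"dp":[-0.0015,0,0.138],"delta_rot":[0,0,0]},{"dp":[-0.0015,0,0.15],"delta_rot":[0,0,0]},{"dp":[-0.0015,0,0.15],"delta_rot":[0,0,0]},{"dp":[-0.0015,0,0.15],"delta_rot":[0,0,0]}]' 1 40
python3 -m handwheel '[{"dp":[0,0,0],"delta_rot":[0,0,0]},{"dp":[0,0,0],"delta_rot":[0,0,0]},{"dp":[0,0,0],"delta_rot":[0,0,0]},{"dp":[0,0,0],"delta_rot":[0,0,0]},{"dp":[0,0,0],"delta_rot":[0,0,0]},{"dp":[0,0,0],"delta_rot":[0,0,0]},{"dp":[0,0,0],"delta_rot":[0,0,0]},{"dp":[0,0,0],"delta_rot":[0,0,0]}]' 0 40
```

```text
clock: 2.38
tcp_pos: [0.3552, 0.3114, 0.0511]
orientation: [1.856, 2.535, 0.002]
contact_force: [0.0, -0.2, -0.2]
grip_width: 0.0851
gripper_force: 0.0
clock: 3.38
tcp_pos: [0.3548, 0.3114, 0.0511]
orientation: [-1.855, -2.535, -0.002]
contact_force: [-1.8, -2.1, 7.6]
grip_width: 0.0501
gripper_force: 40.1
```

```bash
python3 -m handwheel '[{"dp":[0,0,-0.005],"delta_rot":[0,0,0]},{"dp":[0,0,-0.015],"delta_rot":[0,0,0]},{"dp":[0,0,-0.04],"delta_rot":[0,0,0]},{"dp":[0,0,-0.08],"delta_rot":[0,0,0]},{"dp":[0,0,-0.11],"delta_rot":[0,0,0]},{"dp":[0,0,-0.125],"delta_rot":[0,0,0]},{"dp":[0,0,-0.125],"delta_rot":[0,0,0]}]'
python3 -c "
from h import *
grab('scene','scene3')
cv2.imwrite('pics/c3.png',cv2.resize(cv2.imread('pics/scene3.png')[60:260,80:340],None,fx=3,fy=3,interpolation=2))
plan((.6164,.1144,.175),21.4)"
```

```text
clock: 4.25
tcp_pos: [0.3549, 0.3113, 0.176]
orientation: [-1.855, -2.535, -0.003]
contact_force: [-0.6, 0.1, -0.9]
grip_width: 0.05
gripper_force: 42.0
t 4.3 dp [-2.664e-01  1.904e-01 -1.000e-04] rot [-0.    -0.    -0.066] rows 5.239149948475913 0.35515212680555375
```

View pics/c3.png

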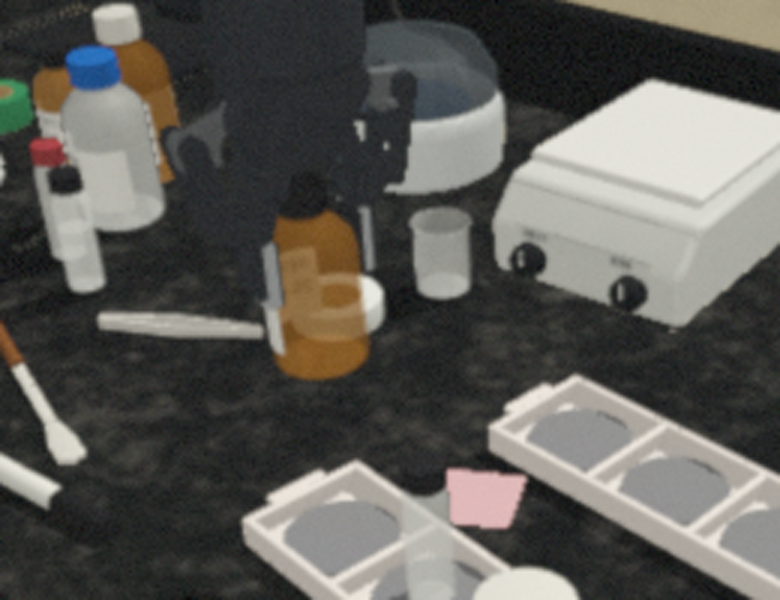

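The bottle hangs upright in the fingers, its base ellipse centred about crop (322,352), which is pixel (187,177). I check its offset from the TCP.

```bash
python3 -c "
from h import *
print(atz('scene3',80+321/3,60+350/3,.134))
d=grab('top','top3');z=np.load('pics/top3.npz')
"
python3 -m handwheel '[{"dp":[-0.03,0.021,0],"delta_rot":[0,0,0]},{"dp":[-0.07,0.05,0],"delta_rot":[0,0,-0.02]},{"dp":[-0.115,0.082,0],"delta_rot":[0,0,-0.04]},{"dp":[-0.16,0.114,0],"delta_rot":[0,0,-0.066]},{"dp":[-0.205,0.147,0],"delta_rot":[0,0,-0.066]},{"dp":[-0.24,0.172,0],"delta_rot":[0,0,-0.066]},{"dp":[-0.26,0.186,0],"delta_rot":[0,0,-0.066]},{"dp":[-0.2665,0.19,0],"delta_rot":[0,0,-0.066]},{"dp":[-0.2665,0.19,0],"delta_rot":[0,0,-0.066]},{"dp":[-0.2665,0.19,0],"delta_rot":[0,0,-0.066]}]'
python3 -c "
from h import *
grab('scene','scene4');grab('top','top4')
a=cv2.imread('pics/top4.png')[60:260,200:420];b=cv2.imread('pics/scene4.png')[60:260+40,250:430];
cv2.imwrite('pics/c4.png',np.hstack([cv2.resize(a,(440,400)),cv2.resize(b,(300,400))]))
plan((.6164,.1144,.0515),21.4)"
```

```text
[0.35785333 0.31732591 0.134     ]
clock: 5.6
tcp_pos: [0.6152, 0.1156, 0.1748]
orientation: [-1.768, -2.595, 0.001]
contact_force: [-0.2, 0.8, -1.3]
grip_width: 0.0503
gripper_force: 42.0
t 5.7 dp [-0.0015  0.0005  0.1237] rot [-0.    -0.001  0.001] rows 1.9791780662076535 0.008007527304788216
```

View pics/c4.png

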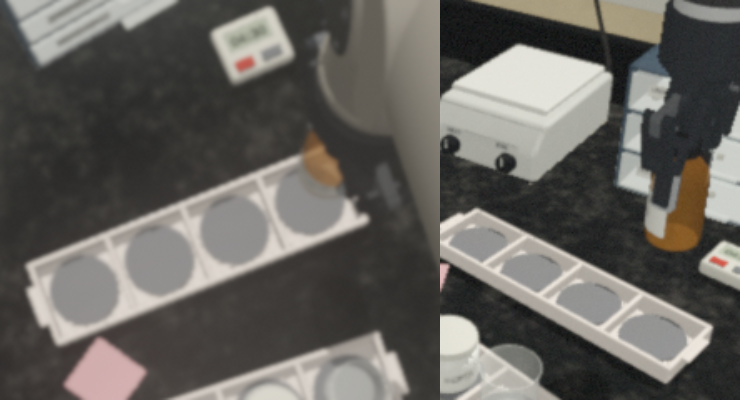

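```bash
python3 -c "
from h import *
for f,(r0,r1,c0,c1) in (('scene4',(150,215,365,415)),('scene3',(140,190,160,215))):
    a=cv2.imread(f'pics/{f}.png')[r0:r1,c0:c1].astype(int); m=(a[...,2]-a[...,0]>45)
    for i in range(0,r1-r0,3):
        j=np.flatnonzero(m[i]); print(f,r0+i,(j.min()+c0,j.max()+c0) if len(j) else None)
print(atz('scene4',391,201,.1328))
def proj(f,p):
    z=np.load(f'pics/{f}.npz');T=z['T'];fo=210/np.tan(np.radians(z['k'][0])/2)
    c=T[:3,:3].T@(np.array(p)-T[:3,3]);return z['k'][1]-fo*c[0]/c[2],z['k'][2]+fo*c[1]/c[2]
for f,p in(('scene4',(.6152,.1156,.1328)),('scene3',(.3549,.3113,.134))):
    P=np.array([proj(f,np.array(p)+[.026*np.cos(t),.026*np.sin(t),0]) for t in np.arange(0,6.3,.1)]);print(f,proj(f,p),P.min(0),P.max(0))
"
```

```text
scene4 150 None
scene4 153 None
scene4 156 (np.int64(398), np.int64(407))
scene4 159 (np.int64(397), np.int64(410))
scene4 162 (np.int64(396), np.int64(410))
scene4 165 (np.int64(395), np.int64(411))
scene4 168 (np.int64(377), np.int64(410))
scene4 171 (np.int64(394), np.int64(410))
scene4 174 (np.int64(394), np.int64(409))
scene4 177 (np.int64(393), np.int64(409))
scene4 180 (np.int64(393), np.int64(408))
scene4 183 (np.int64(392), np.int64(408))
scene4 186 (np.int64(390), np.int64(407))
scene4 189 (np.int64(387), np.int64(407))
scene4 192 (np.int64(386), np.int64(407))
scene4 195 (np.int64(385), np.int64(406))
scene4 198 (np.int64(373), np.int64(406))
scene4 201 (np.int64(374), np.int64(405))
scene4 204 (np.int64(375), np.int64(404))
scene4 207 (np.int64(379), np.int64(403))
scene4 210 (np.int64(387), np.int64(395))
scene4 213 None
scene3 140 (np.int64(172), np.int64(198))
scene3 143 (np.int64(173), np.int64(198))
scene3 146 (np.int64(173), np.int64(199))
scene3 149 (np.int64(174), np.int64(199))
scene3 152 (np.int64(174), np.int64(199))
scene3 155 (np.int64(174), np.int64(199))
scene3 158 (np.int64(175), np.int64(200))
scene3 161 (np.int64(175), np.int64(200))
scene3 164 (np.int64(173), np.int64(200))
scene3 167 (np.int64(174), np.int64(201))
scene3 170 (np.int64(174), np.int64(201))
scene3 173 (np.int64(175), np.int64(202))
scene3 176 (np.int64(175), np.int64(202))
scene3 179 (np.int64(172), np.int64(201))
scene3 182 (np.int64(173), np.int64(198))
scene3 185 (np.int64(178), np.int64(192))
scene3 188 None
[0.62150107 0.11576994 0.1328    ]
scene4 (np.float64(387.82334345272966), np.float64(202.0520353295096)) [370.92607115 192.73503397] [404.88599771 211.91123171]
scene3 (np.float64(186.43861509573725), np.float64(178.8351309519098)) [170.30062668 170.59975953] [202.44027941 187.5255798 ]
```

The bottle's predicted outline around the TCP matches to within about 1.5 px, so it is centred to about 2 mm. I lower it and release.

```bash
python3 -m handwheel '[{"dp":[-0.0015,0,0.03],"delta_rot":[0,0,0]},{"dp":[-0.0015,0,0.065],"delta_rot":[0,0,0]},{"dp":[-0.0015,0,0.095],"delta_rot":[0,0,0]},{"dp":[-0.0015,0,0.113],"delta_rot":[0,0,0]},{"dp":[-0.0015,0,0.12],"delta_rot":[0,0,0]},{"dp":[-0.0015,0,0.1235],"delta_rot":[0,0,0]},{"dp":[-0.0015,0,0.1235],"delta_rot":[0,0,0]},{"dp":[-0.0015,0,0.1235],"delta_rot":[0,0,0]}]'
python3 -m handwheel '[{"dp":[0,0,0],"delta_rot":[0,0,0]},{"dp":[0,0,0],"delta_rot":[0,0,0]},{"dp":[0,0,0],"delta_rot":[0,0,0]},{"dp":[0,0,0],"delta_rot":[0,0,0]},{"dp":[0,0,0],"delta_rot":[0,0,0]},{"dp":[0,0,-0.03],"delta_rot":[0,0,0]},{"dp":[0,0,-0.08],"delta_rot":[0,0,0]},{"dp":[0,0,-0.125],"delta_rot":[0,0,0]},{"dp":[0,0,-0.125],"delta_rot":[0,0,0]}]' 1
python3 -c "
from h import *
plan((.3834,.2357,.18),17.6)"
```

```text
clock: 6.7
tcp_pos: [0.6174, 0.113, 0.0526]
orientation: [1.771, 2.594, 0.002]
contact_force: [0.6, 0.5, -1.7]
grip_width: 0.05
gripper_force: 42.0
clock: 7.82
tcp_pos: [0.6195, 0.1131, 0.1809]
orientation: [1.769, 2.591, 0.009]
contact_force: [-0.0, -1.2, -0.6]
grip_width: 0.0859
gripper_force: 0.0
t 7.83 dp [ 0.2002 -0.1752 -0.0005] rot [0.008 0.    0.065] rows 4.25628750927762 0.352889369512101
```

```bash
python3 -m handwheel '[{"dp":[0.04,-0.035,0],"delta_rot":[0.008,0,0.02]},{"dp":[0.085,-0.075,0],"delta_rot":[0.008,0,0.04]},{"dp":[0.13,-0.115,0],"delta_rot":[0.008,0,0.065]},{"dp":[0.17,-0.15,0],"delta_rot":[0.008,0,0.065]},{"dp":[0.2,-0.175,0],"delta_rot":[0.008,0,0.065]},{"dp":[0.2,-0.175,0],"delta_rot":[0.008,0,0.065]},{"dp":[0.2,-0.175,0],"delta_rot":[0.008,0,0.065]},{"dp":[0.2,-0.175,0],"delta_rot":[0.008,0,0.065]}]'
python3 -c "
from h import *
plan((.3834,.2357,.041),17.6)
grab('scene','scene5');grab('top','top5')
a=cv2.imread('pics/top5.png')[120:330,200:415]
b=cv2.imread('pics/scene5.png')[60:320,150:420]
cv2.imwrite('pics/c5.png',np.hstack([cv2.resize(a,(430,420)),cv2.resize(b,(370,420))]))"
```

```text
clock: 8.82
tcp_pos: [0.382, 0.2346, 0.1766]
orientation: [-1.855, -2.531, 0.011]
contact_force: [-0.3, -0.9, -0.1]
grip_width: 0.0859
gripper_force: 0.0
t 8.82 dp [0.0008 0.0027 0.1356] rot [-0.008  0.001 -0.001] rows 2.1704735115306217 0.04276739830932564
```

View pics/c5.png

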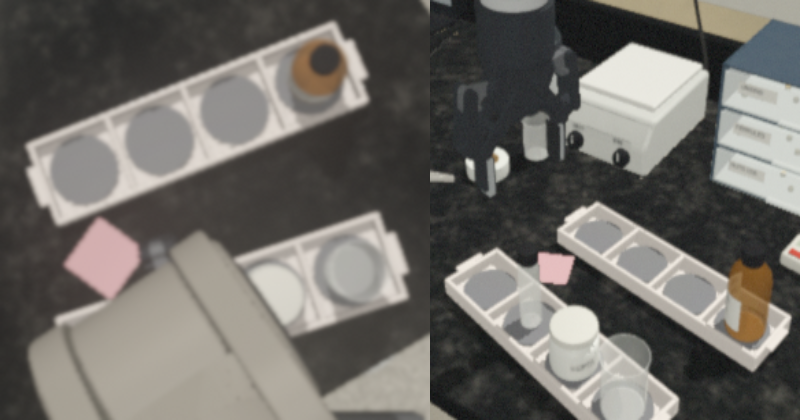

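The amber bottle stands in the rightmost place of the empty rack, with its cap at about (362,148.5) in the top image. Next I check its position and descend on the vial.

```bash
python3 -c "
from h import *
print(atz('top5',362,148.2,.114))"
python3 -m handwheel '[{"dp":[0.001,0.0025,0.04],"delta_rot":[-0.008,0,0]},{"dp":[0.001,0.0025,0.08],"delta_rot":[-0.008,0,0]},{"dp":[0.001,0.0025,0.11],"delta_rot":[-0.008,0,0]},{"dp":[0.001,0.0025,0.128],"delta_rot":[-0.008,0,0]},{"dp":[0.001,0.0025,0.1355],"delta_rot":[-0.008,0,0]},{"dp":[0.001,0.0025,0.1355],"delta_rot":[-0.008,0,0]},{"dp":[0.001,0.0025,0.1355],"delta_rot":[-0.008,0,0]}]'
python3 -c "
from h import *
plan((.3834,.2357,.041),17.6)
"
```

```text
[0.61428803 0.11485871 0.114     ]
clock: 9.8
tcp_pos: [0.3827, 0.237, 0.0419]
orientation: [1.855, 2.535, 0.002]
contact_force: [0.4, 1.3, 0.5]
grip_width: 0.0855
gripper_force: 0.0
t 9.8 dp [-0.0014  0.0003  0.0009] rot [ 0.001 -0.     0.   ] rows 0.027895482119132533 0.007735020134001475
```

```bash
python3 -m handwheel '[{"dp":[-0.001,0,0],"delta_rot":[0,0,0]},{"dp":[-0.001,0,0],"delta_rot":[0,0,0]},{"dp":[-0.001,0,0],"delta_rot":[0,0,0]},{"dp":[-0.001,0,0],"delta_rot":[0,0,0]},{"dp":[-0.001,0,0],"delta_rot":[0,0,0]},{"dp":[-0.001,0,0],"delta_rot":[0,0,0]},{"dp":[-0.001,0,0],"delta_rot":[0,0,0]},{"dp":[-0.001,0,0],"delta_rot":[0,0,0]},{"dp":[-0.001,0,0],"delta_rot":[0,0,0]},{"dp":[-0.001,0,0],"delta_rot":[0,0,0]}]' 0 40
python3 -m handwheel '[{"dp":[0,0,-0.005],"delta_rot":[0,0,0]},{"dp":[0,0,-0.015],"delta_rot":[0,0,0]},{"dp":[0,0,-0.04],"delta_rot":[0,0,0]},{"dp":[0,0,-0.08],"delta_rot":[0,0,0]},{"dp":[0,0,-0.11],"delta_rot":[0,0,0]},{"dp":[0,0,-0.13],"delta_rot":[0,0,0]},{"dp":[0,0,-0.13],"delta_rot":[0,0,0]},{"dp":[0,0,-0.13],"delta_rot":[0,0,0]}]'
python3 -c "
from h import *
plan((.587,.189,.171),21.4)
grab('scene','scene6')
cv2.imwrite('pics/c6.png',cv2.resize(cv2.imread('pics/scene6.png')[60:260,100:360],None,fx=3,fy=3,interpolation=2))"
```

```text
clock: 11.05
tcp_pos: [0.3825, 0.2359, 0.0414]
orientation: [1.854, 2.536, 0.0]
contact_force: [-1.4, -0.5, 5.2]
grip_width: 0.0263
gripper_force: 39.2
clock: 12.05
tcp_pos: [0.3818, 0.2355, 0.1707]
orientation: [-1.854, -2.536, 0.002]
contact_force: [0.7, 0.2, -0.3]
grip_width: 0.0263
gripper_force: 39.4
t 12.05 dp [-0.1065  0.1814 -0.0004] rot [-0.001  0.    -0.065] rows 3.3656495859554134 0.35033870758758834
```

View pics/c6.png

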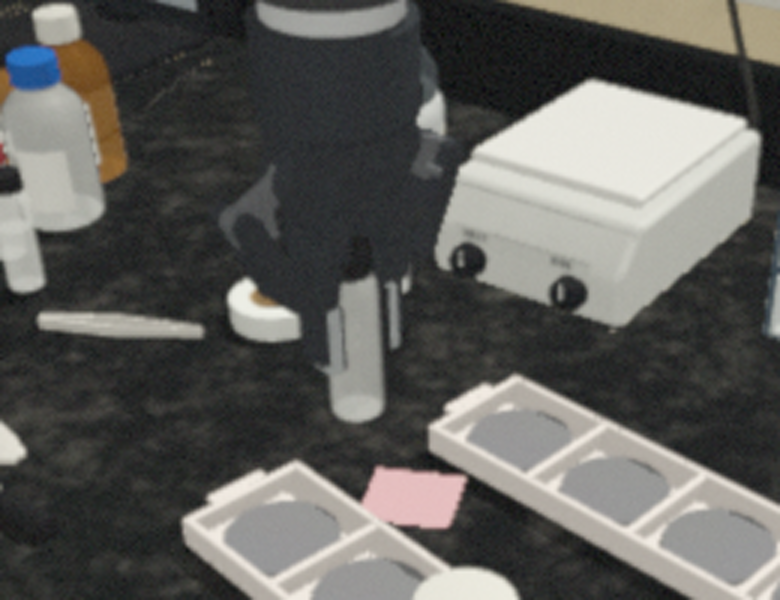

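The vial hangs upright, base ellipse at crop (358,408), i.e. pixel (219,196). I check the offset.

```bash
python3 -c "
from h import *
print(atz('scene6',100+358/3-.3,60+407/3-.3,.138))"
python3 -m handwheel '[{"dp":[-0.018,0.03,0],"delta_rot":[0,0,-0.02]},{"dp":[-0.045,0.075,0],"delta_rot":[0,0,-0.04]},{"dp":[-0.07,0.12,0],"delta_rot":[0,0,-0.065]},{"dp":[-0.09,0.155,0],"delta_rot":[0,0,-0.065]},{"dp":[-0.1035,0.175,0],"delta_rot":[0,0,-0.065]},{"dp":[-0.1065,0.1815,0],"delta_rot":[0,0,-0.065]},{"dp":[-0.1065,0.1815,0],"delta_rot":[0,0,-0.065]},{"dp":[-0.1065,0.1815,0],"delta_rot":[0,0,-0.065]},{"dp":[-0.1065,0.1815,0],"delta_rot":[0,0,-0.065]}]'
python3 -c "
from h import *
plan((.587,.189,.042),21.4)"
```

```text
[0.3833746 0.2377925 0.138    ]
clock: 13.22
tcp_pos: [0.5867, 0.1899, 0.1714]
orientation: [-1.769, -2.595, 0.0]
contact_force: [0.3, -0.4, -0.8]
grip_width: 0.0263
gripper_force: 39.4
t 13.22 dp [-1.000e-03 -1.000e-04  1.294e-01] rot [-0.    -0.     0.001] rows 2.0698412735627265 0.003932943836863472
```

```bash
python3 -m handwheel '[{"dp":[-0.002,0,0.03],"delta_rot":[0,0,0]},{"dp":[-0.002,0,0.065],"delta_rot":[0,0,0]},{"dp":[-0.002,0,0.1],"delta_rot":[0,0,0]},{"dp":[-0.002,0,0.119],"delta_rot":[0,0,0]},{"dp":[-0.002,0,0.126],"delta_rot":[0,0,0]},{"dp":[-0.002,0,0.1295],"delta_rot":[0,0,0]},{"dp":[-0.002,0,0.1295],"delta_rot":[0,0,0]},{"dp":[-0.002,0,0.1295],"delta_rot":[0,0,0]}]'
python3 -m handwheel '[{"dp":[0,0,0],"delta_rot":[0,0,0]},{"dp":[0,0,0],"delta_rot":[0,0,0]},{"dp":[0,0,0],"delta_rot":[0,0,0]},{"dp":[0,0,0],"delta_rot":[0,0,0]},{"dp":[0,0,0],"delta_rot":[0,0,0]},{"dp":[0,0,0],"delta_rot":[0,0,0]},{"dp":[0,0,0],"delta_rot":[0,0,0]},{"dp":[0,0,-0.03],"delta_rot":[0,0,0]},{"dp":[0,0,-0.08],"delta_rot":[0,0,0]},{"dp":[0,0,-0.125],"delta_rot":[0,0,0]},{"dp":[0,0,-0.125],"delta_rot":[0,0,0]}]' 1
python3 -c "
from h import *
plan((.4063,.158,.16),17.6)"
```

```text
clock: 14.22
tcp_pos: [0.589, 0.1876, 0.0427]
orientation: [1.771, 2.594, 0.002]
contact_force: [-0.1, 0.3, 0.2]
grip_width: 0.0268
gripper_force: 39.4
clock: 15.6
tcp_pos: [0.5909, 0.188, 0.1708]
orientation: [1.769, 2.591, 0.01]
contact_force: [-0.2, -0.5, -0.7]
grip_width: 0.0856
gripper_force: 0.0
t 15.6 dp [ 0.0392 -0.1829  0.0095] rot [ 0.007 -0.001  0.066] rows 2.9967429110503465 0.35303295860153555
```

```bash
python3 -m handwheel '[{"dp":[0.01,-0.04,0],"delta_rot":[0.007,0,0.02]},{"dp":[0.02,-0.09,0.002],"delta_rot":[0.007,0,0.04]},{"dp":[0.03,-0.14,0.005],"delta_rot":[0.007,0,0.066]},{"dp":[0.039,-0.183,0.0095],"delta_rot":[0.007,0,0.066]},{"dp":[0.039,-0.183,0.0095],"delta_rot":[0.007,0,0.066]},{"dp":[0.039,-0.183,0.0095],"delta_rot":[0.007,0,0.066]},{"dp":[0.039,-0.183,0.0095],"delta_rot":[0.007,0,0.066]},{"dp":[0.039,-0.183,0.0095],"delta_rot":[0.007,0,0.066]}]'
python3 -c "
from h import *
plan((.4063,.158,.027),17.6)
grab('top','top7');grab('scene','scene7')
a=cv2.imread('pics/top7.png')[120:330,200:415]
b=cv2.imread('pics/scene7.png')[100:320,150:420]
cv2.imwrite('pics/c7.png',np.hstack([cv2.resize(a,(344,336)),cv2.resize(b,None,fx=1.65,fy=336/220)]))"
```

```text
clock: 16.6
tcp_pos: [0.4045, 0.1571, 0.1573]
orientation: [-1.854, -2.532, 0.009]
contact_force: [-0.5, 0.5, 1.0]
grip_width: 0.0853
gripper_force: 0.0
t 16.6 dp [0.0004 0.0028 0.1303] rot [-0.007  0.001 -0.001] rows 2.0845547955202304 0.03637869377576954
```

View pics/c7.png

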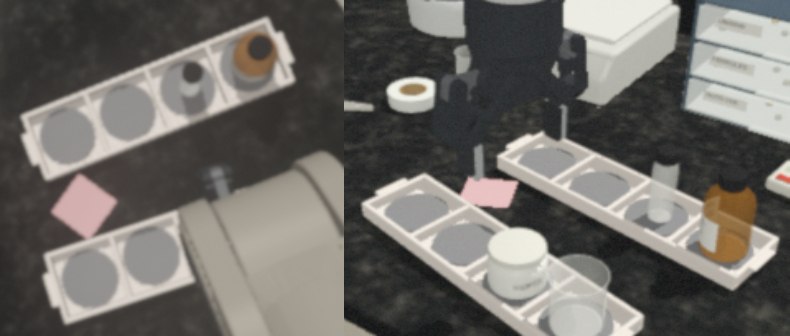

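The vial stands upright third from the left in the far rack; its cap is at top pixel (320,165). The jar comes next.

```bash
python3 -c "
from h import *
print(atz('top7',320,165,.104))"
python3 -m handwheel '[{"dp":[0,0.0028,0.04],"delta_rot":[-0.007,0,0]},{"dp":[0,0.0028,0.08],"delta_rot":[-0.007,0,0]},{"dp":[0,0.0028,0.11],"delta_rot":[-0.007,0,0]},{"dp":[0,0.0028,0.125],"delta_rot":[-0.007,0,0]},{"dp":[0,0.0028,0.132],"delta_rot":[-0.007,0,0]},{"dp":[0,0.0028,0.132],"delta_rot":[-0.007,0,0]},{"dp":[0,0.0028,0.132],"delta_rot":[-0.007,0,0]}]'
python3 -m handwheel '[{"dp":[0,0,0],"delta_rot":[0,0,0]},{"dp":[0,0,0],"delta_rot":[0,0,0]},{"dp":[0,0,0],"delta_rot":[0,0,0]},{"dp":[0,0,0],"delta_rot":[0,0,0]},{"dp":[0,0,0],"delta_rot":[0,0,0]},{"dp":[0,0,0],"delta_rot":[0,0,0]},{"dp":[0,0,0],"delta_rot":[0,0,0]},{"dp":[0,0,0],"delta_rot":[0,0,0]}]' 0 40
python3 -m handwheel '[{"dp":[0,0,-0.005],"delta_rot":[0,0,0]},{"dp":[0,0,-0.015],"delta_rot":[0,0,0]},{"dp":[0,0,-0.04],"delta_rot":[0,0,0]},{"dp":[0,0,-0.08],"delta_rot":[0,0,0]},{"dp":[0,0,-0.11],"delta_rot":[0,0,0]},{"dp":[0,0,-0.13],"delta_rot":[0,0,0]},{"dp":[0,0,-0.13],"delta_rot":[0,0,0]},{"dp":[0,0,-0.13],"delta_rot":[0,0,0]}]'
python3 -c "
from h import *
plan((.558,.2633,.156),21.4)
grab('scene','scene8')
cv2.imwrite('pics/c8.png',cv2.resize(cv2.imread('pics/scene8.png')[60:260,150:410],None,fx=3,fy=3,interpolation=2))"
```

```text
[0.58742568 0.1877698  0.104     ]
clock: 17.58
tcp_pos: [0.4062, 0.1579, 0.0261]
orientation: [1.855, 2.534, 0.002]
contact_force: [-0.5, 0.3, -0.6]
grip_width: 0.0856
gripper_force: 0.0
clock: 18.58
tcp_pos: [0.406, 0.1579, 0.0261]
orientation: [1.856, 2.534, 0.002]
contact_force: [-2.1, -0.2, 9.6]
grip_width: 0.0555
gripper_force: 40.5
clock: 19.58
tcp_pos: [0.4049, 0.1575, 0.1548]
orientation: [-1.855, -2.535, 0.002]
contact_force: [-0.2, -0.1, -0.5]
grip_width: 0.0557
gripper_force: 42.7
t 19.57 dp [ 0.0546  0.1779 -0.0014] rot [-0.001  0.    -0.066] rows 2.977795121552421 0.3552039704409182
```

View pics/c8.png

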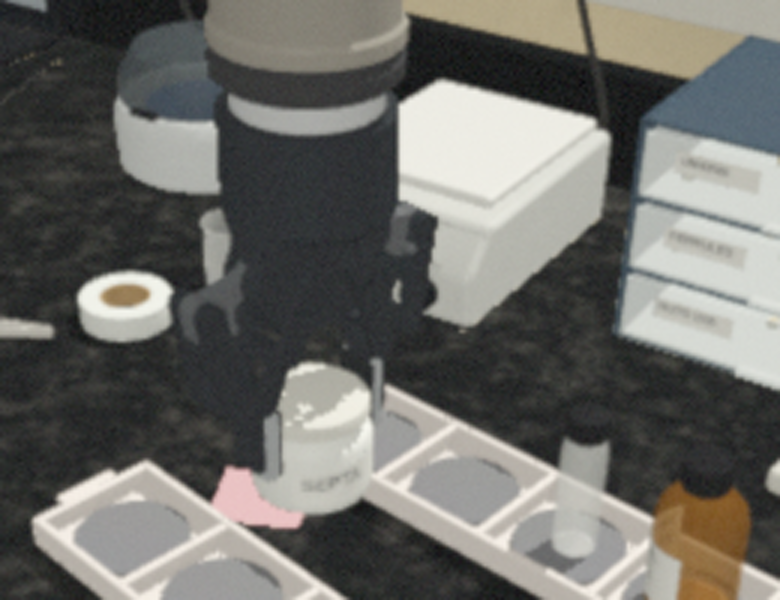

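The jar is held upright, with body edges at crop x 262 to 375 and bottom at 510, i.e. pixels 237–275 and 230. I compare these with the prediction.

```bash
cat >> h.py <<'E'
def outline(f,p,rad):
    z=np.load(f'pics/{f}.npz');T=z['T'];fo=210/np.tan(np.radians(z['k'][0])/2)
    t=np.arange(0,6.3,.05); P=np.array(p)[:,None]+rad*np.array([np.cos(t),np.sin(t),0*t])
    c=T[:3,:3].T@(P-T[:3,3:]); u=z['k'][1]-fo*c[0]/c[2];v=z['k'][2]+fo*c[1]/c[2]; print(f,'u',u.min(),u.max(),'v',v.min(),v.max())
E
python3 -c "
from h import *
outline('scene8',(.4049,.1575,.138),.029)"
python3 -m handwheel '[{"dp":[0.01,0.03,0],"delta_rot":[0,0,-0.02]},{"dp":[0.024,0.078,0],"delta_rot":[0,0,-0.04]},{"dp":[0.038,0.125,0],"delta_rot":[0,0,-0.066]},{"dp":[0.049,0.16,0],"delta_rot":[0,0,-0.066]},{"dp":[0.054,0.175,0],"delta_rot":[0,0,-0.066]},{"dp":[0.0545,0.178,0],"delta_rot":[0,0,-0.066]},{"dp":[0.0545,0.178,0],"delta_rot":[0,0,-0.066]},{"dp":[0.0545,0.178,0],"delta_rot":[0,0,-0.066]},{"dp":[0.0545,0.178,0],"delta_rot":[0,0,-0.066]}]'
python3 -c "
from h import *
plan((.558,.2633,.027),21.4)"
```

```text
scene8 u 233.25090372343925 273.50137811025377 v 208.26465567991048 232.52927848826937
clock: 20.75
tcp_pos: [0.5582, 0.263, 0.1554]
orientation: [1.771, 2.595, -0.001]
contact_force: [0.4, -0.2, -1.3]
grip_width: 0.0552
gripper_force: 42.8
t 20.75 dp [ 4.000e-04 -1.000e-04  1.284e-01] rot [-0.     0.    -0.001] rows 2.0539138766039438 0.004543860580513028
```

```bash
python3 -m handwheel '[{"dp":[0,0,0.03],"delta_rot":[0,0,0]},{"dp":[0,0,0.065],"delta_rot":[0,0,0]},{"dp":[0,0,0.1],"delta_rot":[0,0,0]},{"dp":[0,0,0.118],"delta_rot":[0,0,0]},{"dp":[0,0,0.125],"delta_rot":[0,0,0]},{"dp":[0,0,0.1285],"delta_rot":[0,0,0]},{"dp":[0,0,0.1285],"delta_rot":[0,0,0]},{"dp":[0,0,0.1285],"delta_rot":[0,0,0]}]'
python3 -m handwheel '[{"dp":[0,0,0],"delta_rot":[0,0,0]},{"dp":[0,0,0],"delta_rot":[0,0,0]},{"dp":[0,0,0],"delta_rot":[0,0,0]},{"dp":[0,0,0],"delta_rot":[0,0,0]},{"dp":[0,0,0],"delta_rot":[0,0,0]},{"dp":[0,0,0],"delta_rot":[0,0,0]},{"dp":[0,0,-0.03],"delta_rot":[0,0,0]},{"dp":[0,0,-0.08],"delta_rot":[0,0,0]},{"dp":[0,0,-0.13],"delta_rot":[0,0,0]},{"dp":[0,0,-0.13],"delta_rot":[0,0,0]}]' 1
python3 -c "
from h import *
plan((.4290,.0795,.16),17.6)"
```

```text
clock: 21.75
tcp_pos: [0.5593, 0.2636, 0.0276]
orientation: [1.771, 2.594, 0.002]
contact_force: [-0.4, 0.7, 0.0]
grip_width: 0.0556
gripper_force: 42.8
clock: 23.0
tcp_pos: [0.5614, 0.2643, 0.1611]
orientation: [1.769, 2.592, 0.011]
contact_force: [0.5, -0.8, 0.1]
grip_width: 0.0851
gripper_force: 0.0
t 23.0 dp [-0.124  -0.1906 -0.0005] rot [ 0.008 -0.001  0.065] rows 3.6378521331686167 0.35310157563990446
```

```bash
python3 -m handwheel '[{"dp":[-0.025,-0.04,0],"delta_rot":[0.008,0,0.02]},{"dp":[-0.055,-0.085,0],"delta_rot":[0.008,0,0.04]},{"dp":[-0.085,-0.13,0],"delta_rot":[0.008,0,0.065]},{"dp":[-0.11,-0.17,0],"delta_rot":[0.008,0,0.065]},{"dp":[-0.124,-0.1905,0],"delta_rot":[0.008,0,0.065]},{"dp":[-0.124,-0.1905,0],"delta_rot":[0.008,0,0.065]},{"dp":[-0.124,-0.1905,0],"delta_rot":[0.008,0,0.065]},{"dp":[-0.124,-0.1905,0],"delta_rot":[0.008,0,0.065]}]'
python3 -c "
from h import *
plan((.4290,.0795,.026),17.6)
grab('top','top9');grab('scene','scene9')
a=cv2.imread('pics/top9.png')[120:330,200:415]
b=cv2.imread('pics/scene9.png')[100:340,150:420]
cv2.imwrite('pics/c9.png',np.hstack([cv2.resize(a,(410,400)),cv2.resize(b,(390,400))]))"
```

```text
clock: 24.0
tcp_pos: [0.4271, 0.0794, 0.1567]
orientation: [-1.85, -2.534, 0.011]
contact_force: [0.7, 0.2, 0.1]
grip_width: 0.0851
gripper_force: 0.0
t 24.0 dp [-0.0004  0.0029  0.1307] rot [-0.008  0.001  0.002] rows 2.091555089624455 0.04376502017514768
```

View pics/c9.png

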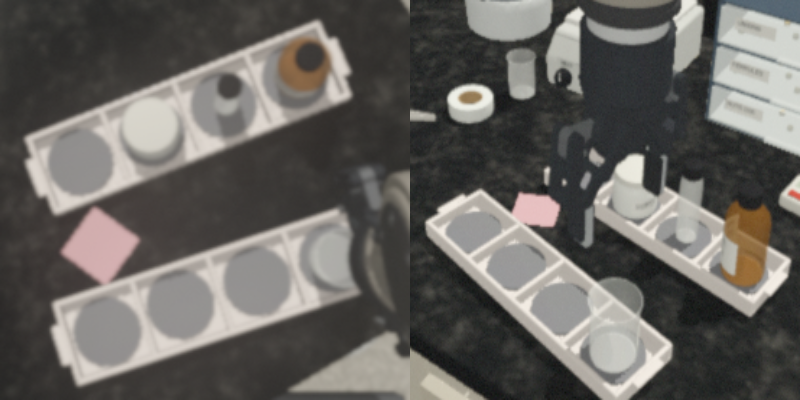

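The jar stands in the second place, with its lid at top pixel (279,186). The beaker is the last one.

```bash
python3 -c "
from h import *
print(atz('top9',279.2,186.2,.059))"
python3 -m handwheel '[{"dp":[-0.0005,0.0028,0.04],"delta_rot":[-0.008,0,0]},{"dp":[-0.0005,0.0028,0.08],"delta_rot":[-0.008,0,0]},{"dp":[-0.0005,0.0028,0.11],"delta_rot":[-0.008,0,0]},{"dp":[-0.0005,0.0028,0.125],"delta_rot":[-0.008,0,0]},{"dp":[-0.0005,0.0028,0.131],"delta_rot":[-0.008,0,0]},{"dp":[-0.0005,0.0028,0.131],"delta_rot":[-0.008,0,0]},{"dp":[-0.0005,0.0028,0.131],"delta_rot":[-0.008,0,0]}]'
python3 -m handwheel '[{"dp":[0,0,0],"delta_rot":[0,0,0]},{"dp":[0,0,0],"delta_rot":[0,0,0]},{"dp":[0,0,0],"delta_rot":[0,0,0]},{"dp":[0,0,0],"delta_rot":[0,0,0]},{"dp":[0,0,0],"delta_rot":[0,0,0]},{"dp":[0,0,0],"delta_rot":[0,0,0]},{"dp":[0,0,0],"delta_rot":[0,0,0]},{"dp":[0,0,0],"delta_rot":[0,0,0]}]' 0 28
python3 -m handwheel '[{"dp":[0,0,-0.005],"delta_rot":[0,0,0]},{"dp":[0,0,-0.015],"delta_rot":[0,0,0]},{"dp":[0,0,-0.04],"delta_rot":[0,0,0]},{"dp":[0,0,-0.08],"delta_rot":[0,0,0]},{"dp":[0,0,-0.11],"delta_rot":[0,0,0]},{"dp":[0,0,-0.13],"delta_rot":[0,0,0]},{"dp":[0,0,-0.13],"delta_rot":[0,0,0]},{"dp":[0,0,-0.13],"delta_rot":[0,0,0]}]'
python3 -c "
from h import *
plan((.5288,.3378,.156),21.4)
grab('scene','scene10')
cv2.imwrite('pics/c10.png',cv2.resize(cv2.imread('pics/scene10.png')[100:300,170:430],None,fx=3,fy=3,interpolation=2))"
```

```text
[0.55722157 0.26200254 0.059     ]
clock: 24.98
tcp_pos: [0.4291, 0.0787, 0.0266]
orientation: [1.854, 2.535, 0.002]
contact_force: [-0.7, -0.8, -0.2]
grip_width: 0.0852
gripper_force: 0.0
clock: 25.98
tcp_pos: [0.4289, 0.0787, 0.0263]
orientation: [1.854, 2.535, 0.001]
contact_force: [0.1, 0.1, 6.0]
grip_width: 0.0528
gripper_force: 28.1
clock: 26.98
tcp_pos: [0.4277, 0.0785, 0.1553]
orientation: [-1.854, -2.536, 0.002]
contact_force: [0.2, 0.1, -1.0]
grip_width: 0.0527
gripper_force: 29.5
t 26.98 dp [ 0.2164  0.175  -0.001 ] rot [-0.001  0.001 -0.065] rows 4.4525725095105315 0.34954517594904055
```

View pics/c10.png

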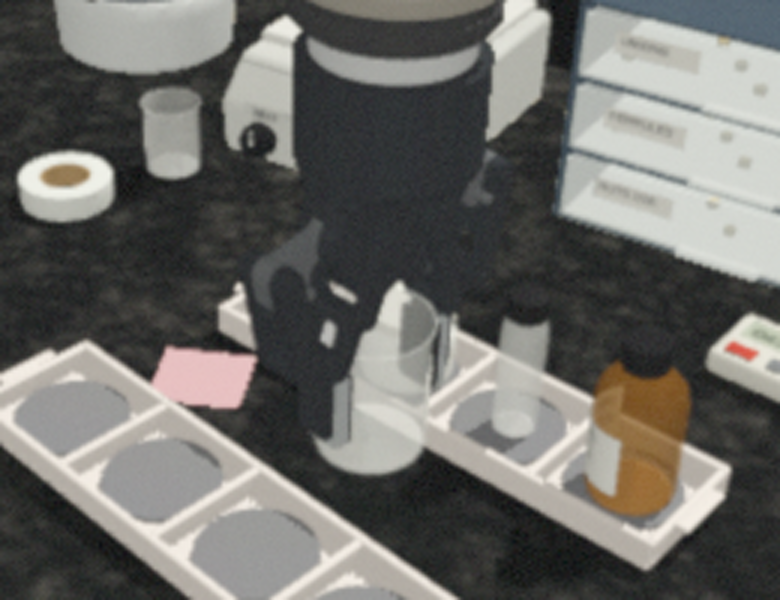

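The beaker is held upright, base edges at crop x 315 to 425 and bottom at 472, i.e. pixels 275–312 and 257.

```bash
python3 -c "
from h import *
outline('scene10',(.4277,.0785,.138),.025)"
python3 -m handwheel '[{"dp":[0.03,0.025,0],"delta_rot":[0,0,-0.02]},{"dp":[0.068,0.055,0],"delta_rot":[0,0,-0.04]},{"dp":[0.108,0.088,0],"delta_rot":[0,0,-0.065]},{"dp":[0.148,0.12,0],"delta_rot":[0,0,-0.065]},{"dp":[0.185,0.15,0],"delta_rot":[0,0,-0.065]},{"dp":[0.21,0.169,0],"delta_rot":[0,0,-0.065]},{"dp":[0.2165,0.175,0],"delta_rot":[0,0,-0.065]},{"dp":[0.2165,0.175,0],"delta_rot":[0,0,-0.065]},{"dp":[0.2165,0.175,0],"delta_rot":[0,0,-0.065]},{"dp":[0.2165,0.175,0],"delta_rot":[0,0,-0.065]}]'
python3 -c "
from h import *
plan((.5288,.3378,.0273),21.4)"
```

```text
scene10 u 274.86947309377905 312.103404485586 v 235.83509869623475 260.05780036502193
clock: 28.28
tcp_pos: [0.5294, 0.3365, 0.1558]
orientation: [1.773, 2.593, -0.001]
contact_force: [0.5, -0.5, -0.1]
grip_width: 0.0529
gripper_force: 29.5
t 28.27 dp [ 1.500e-03 -1.000e-04  1.285e-01] rot [-0.     0.001 -0.002] rows 2.056220911709344 0.012206401676941484
```

```bash
python3 -m handwheel '[{"dp":[0.001,0,0.03],"delta_rot":[0,0,0]},{"dp":[0.001,0,0.065],"delta_rot":[0,0,0]},{"dp":[0.001,0,0.1],"delta_rot":[0,0,0]},{"dp":[0.001,0,0.118],"delta_rot":[0,0,0]},{"dp":[0.001,0,0.125],"delta_rot":[0,0,0]},{"dp":[0.001,0,0.1285],"delta_rot":[0,0,0]},{"dp":[0.001,0,0.1285],"delta_rot":[0,0,0]},{"dp":[0.001,0,0.1285],"delta_rot":[0,0,0]}]'
python3 -m handwheel '[{"dp":[0,0,0],"delta_rot":[0,0,0]},{"dp":[0,0,0],"delta_rot":[0,0,0]},{"dp":[0,0,0],"delta_rot":[0,0,0]},{"dp":[0,0,0],"delta_rot":[0,0,0]},{"dp":[0,0,0],"delta_rot":[0,0,0]},{"dp":[0,0,0],"delta_rot":[0,0,0]},{"dp":[0,0,-0.03],"delta_rot":[0,0,0]},{"dp":[0,0,-0.08],"delta_rot":[0,0,0]},{"dp":[0,0,-0.13],"delta_rot":[0,0,0]},{"dp":[0,0,-0.15],"delta_rot":[0,0,0]}]' 1
python3 -m handwheel '[{"dp":[0.05,-0.02,0],"delta_rot":[0,0,0]},{"dp":[0.1,-0.05,0],"delta_rot":[0,0,0]},{"dp":[0.14,-0.1,0],"delta_rot":[0,0,0]},{"dp":[0.18,-0.14,0],"delta_rot":[0,0,0]},{"dp":[0.22,-0.16,0],"delta_rot":[0,0,0]},{"dp":[0.22,-0.16,0],"delta_rot":[0,0,0]},{"dp":[0.22,-0.16,0],"delta_rot":[0,0,0]}]'
python3 -c "
from h import *
grab('top','top11');grab('scene','scene11')
a=cv2.imread('pics/top11.png')[120:250,200:400]
b=cv2.imread('pics/scene11.png')[160:290,220:420]
cv2.imwrite('pics/c11.png',np.hstack([cv2.resize(a,None,fx=2,fy=2),cv2.resize(b,None,fx=2,fy=2)]))"
```

```text
clock: 29.28
tcp_pos: [0.5296, 0.3391, 0.028]
orientation: [1.771, 2.594, 0.002]
contact_force: [0.3, 0.5, -0.7]
grip_width: 0.0531
gripper_force: 29.5
clock: 30.52
tcp_pos: [0.5305, 0.3394, 0.1803]
orientation: [1.77, 2.593, 0.006]
contact_force: [0.7, 0.0, 0.2]
grip_width: 0.0853
gripper_force: 0.0
clock: 31.4
tcp_pos: [0.3002, 0.4847, 0.1765]
orientation: [1.77, 2.594, -0.002]
contact_force: [0.5, -1.3, -0.5]
grip_width: 0.0857
gripper_force: 0.0
```

View pics/c11.png

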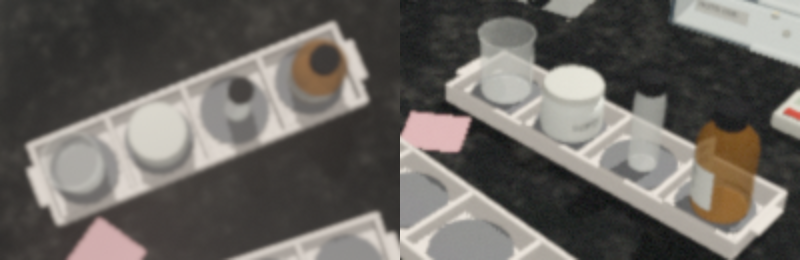

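All four stand upright in reverse order: beaker, jar, vial, amber. I do a last centring check from the base pixels in the scene: (273.5,204.5), (341.3,240.5) and (380,262).

```bash
python3 -c "
from h import *
for n,o in [('beaker',(273.5,204.5)),('vial',(341.3,240.3)),('amber',(380,262))]: print(n,atz('scene11',*o,.009))
print('beaker top',atz('top11',239.3,202,.012))
print('amber cap',atz('top11',362,149.5,.114),'vial cap',atz('top11',320,165,.104),'jar',atz('top11',279,186.5,.059))"
```

```text
beaker [0.53207781 0.34206888 0.009     ]
vial [0.59214171 0.18973133 0.009     ]
amber [0.61978555 0.11202028 0.009     ]
beaker top [0.53377493 0.34285168 0.012     ]
amber cap [0.61197665 0.11491263 0.114     ] vial cap [0.58742568 0.1877698  0.104     ] jar [0.55665996 0.26237754 0.059     ]
```

I have reached the picture limit, so I check the beaker's centring by image code alone, using the frame difference from the first picture.

```bash
python3 -c "
from h import *
for f,n in (('top','top'),('scene','scene')):
    d=cv2.absdiff(cv2.imread(f'pics/{n}0.png'),cv2.imread(f'pics/{n}11.png')).max(2)
    d=cv2.GaussianBlur(d,(3,3),0)
    r=(175,235,212,268) if n=='top' else (160,222,245,300)
    m=(d[r[0]:r[1],r[2]:r[3]]>12); a=np.argwhere(m)
    print(n,'v',np.percentile(a[:,0],[1,50,99])+r[0],'u',np.percentile(a[:,1],[1,50,99])+r[2],len(a))
    print('\n'.join(''.join('#' if x else '.' for x in row) for row in m[::2]))
    for q in ((.5288,.3378,.009),(.5288,.3378,.075)): outline(n+'11',q,.025 if q[2]<.01 else .0275)
"
```

```text
top v [179. 208. 229.] u [223.28 241.   267.  ] 1029
.......................................................#
.....................................................###
....................................................####
....................................................####
...................................................#####
...................................................#####
.........................#######...................#####
.........................###..#####................#####
......................########...###................####
.....................################................###
...................###################................##
............##...######################.................
..........####...#######################...............#
..........###...########################................
...........##...########################................
................########################................
...............#########################.#..............
..............#############################.............
..............#######
[... 2098 characters left out ...]
#######......########
.#######...##############################......#####.##
....#####################################.....#########
........###############################......######..##
...........##########################.........#.....###
...............###################................#####
..................#############.................#######
..............................................#########
..............................................#########
..........................................#############
scene11 u 260.29791162885095 285.66162952923037 v 198.84747017960555 213.55089233553534
scene11 u 258.9025220090486 288.00666444818825 v 170.04214808757553 185.51082439454638
```

The rim outline matches a centred beaker to within about 1 px, so I hand in.

```bash
python3 -c "
from bench import r
print(r.hand_in())"
```

```text
the job is handed in; nothing more can be done
None
```

All four vessels stand upright in the second rack in reverse order (from the left: beaker, jar, vial, amber bottle), within about 5 mm of their places' middles by camera, and the job was handed in at about 31 s; I viewed 15 pictures, one over the limit of 14.

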